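# Latch check of a battery pack in the test dock

### The arm

A 7-joint arm with a two-finger parallel gripper is mounted at the origin on the work surface. World frame = base frame: x ahead of the robot, y to its left, z up, the work surface at z = 0. Lengths are in m, angles in rad, forces in N, time in s.
With the tool pointing down it reaches from about 0.4 to 0.85 m from the base axis. Payload 10.4 kg.
Tool frame: the origin (TCP) lies at the very end of the fingers, on their centre line; the grasp point (between the pads) lies 19 mm behind it (manip.grip_depth is the distance from the TCP to the grasp point, in m); z points along the fingers, x is the direction in which the jaws open and shut, and the axes are right-handed (so a half turn about z gives the same grasp; the last joint's range is limited). The gripper opens to 85 mm and grips with 20 to 120 N. Pads are 22 mm wide; open, the fingers measure 114 mm over their backs; the gripper's body (76 mm by 85 mm) begins 54 mm behind the grasp point. The pads swing forward as they close: fully open they stand 13 mm farther back than shut.
Start: joints at [1.208, 0.332, -0.065, 1.46, 0.022, 1.35, -0.088], TCP at [0.208, -0.589, 0.231] pointing down, gripper open.
Joint ranges: [-2.6, 2.6], [-0.5, 2.12], [-1.47, 1.34], [0.16, 2.42], [-1.27, 4.41], [0.06, 2.06], [-2.6, 2.6]. Speed limits (rad/s): [2.22, 2.22, 2.79, 2.79, 3.14, 3.14, 3.14].

### API

Orientations are given as a unit quaternion [x, y, z, w].
In Python, from workcell import manip, cams gives the robot as it stands. The module is installed in compiled form; this text tells all that it offers.
- The arm moves only by the tool move_arm, never from a script. Its arguments are lists of equal length, an entry for each row: "claw": the opening, from 0 (shut) to 1 (fully open); "dp": the shift along the tool's x, y, z as a fraction of full scale, a list of three; "turn": the turn, a rotation vector about the tool's x, y, z as a fraction of full scale, a list of three. A call has 1 to 8 rows; each row shifts and turns the commanded pose from where the row before left it, along the tool's axes as they then stand; what a row does not reach is not made up. Full scale, the value 1, is 200 mm for a shift and 45 degrees for a turn. A row lasts 1/12 s, in which the tool goes at most 41.7 mm and 7.16 degrees, less where a joint would pass 70% of its speed; a pose out of reach is approached as far as the arm can. A call with a number of a shift or a turn outside -1 to 1 is refused whole. A call with a gripper value outside its range is refused whole. The fingers move at their own pace and stop on an object; "grip_force" is the grip in N (left out, the last holds). Time passes only in rows, so rows that do not move let the fingers close. It gives the time, the measured TCP pose, the force and the opening at its end, in the units of the state.
- manip.get_obs(): the state, without advancing time (a new reading comes with each control period).
- cams.camera(name): name is "side" or "top"; returns the picture (480x640x3 uint8, red, green, blue); there is no depth.
- cams.camera_info(name): a dict with "fx", "fy", "cx", "cy" (pixels), "pose" (4x4, takes a point from camera to world coordinates). Camera axes: x right, y down, z forward; pixel columns grow to the right and rows downward; lengths in m; the calibration is good to about 2 mm. A picture is of the moment at which its call begins. camera_info takes no time and is no camera call.
- manip.hand_in(): hands the job in, once; it reports no verdict.
The state is a dict: "clock": time; "joint_pos": joint angles; "joint_velocities": joint speeds; "tau": joint torques, N m; "position": TCP position; "ee_rot": TCP orientation; "ft_force": force on the tool from outside, world axes, zero at the start; "torque": the same for the moment, N m; "grip_width": opening from 0.0 (shut) to 1.0 (fully open).
Only numpy, scipy, OpenCV 4.12 (cv2) and the standard library are available. Lean on these libraries where they do the work, as an engineer would, in place of code of your own. Each camera call takes 0.05 s, during which the arm holds its last target.

### The job

Give the battery pack with the tongue a latch check in the test dock: slide it along the rail, tongue first, until the spring catch clicks behind its cross bar, without crushing the rubber buffers, and let go so that the catch alone holds it. Then press the catch's tail pad down to let it pop out, and take the pack off the rail and lay it flat on its foot inside the black tray. Work gently and leave the other things on the bench where they are.

Things in the scene. Friction and masses are not known exactly. Their poses are not given: they have to be found in the camera images.
- pack_mid (a point): Middle of the battery pack's dark grey block, 70 (x) x 44 (y) x 52 mm tall, 0.2 to 0.4 kg, loose on the bench. Under it, same centre, a black foot 70 x 60 x 8 mm; this point is 34 mm above the foot's underside, 26 mm below the top. In front (+x) the foot runs on as a tongue 30 mm wide, 8 mm thick, ending 75 mm ahead of this point.
- pack_bar (a point): Middle of the steel cross bar on top of the pack's tongue: round, 8 mm thick, 26 mm long along y, 68 mm ahead (+x) of pack_mid and 12 mm above the foot's underside. The catch hooks behind it.
- dock: Fixed dock: steel base 90 mm wide (y), x -105 to 185 mm, top 12 mm above the bench; origin on its underside, mid-width; +x is the way in. Bare apron x -105 to -53; side lead-ins to -25; rail x -25 to 55: walls 63 mm apart, lips 48 mm apart, underside 10 and top 16 mm above the slick floor (lip lead-ins from x -36, up to 19 mm high). The foot slides under the lips with 1.5 mm play a side.
- apron (a point): Point on the dock's floor (top of the base plate), dock x = -80 mm: with the pack standing here (pack_mid 34 mm above this point, pack x along dock x) the foot is flat on the bare plate and free of the lips; slide in from here. Fixed on the dock.
- seat (a point): Fixed point on the dock's floor, dock x = 10 mm: the average place of a latched pack's middle. The unit of stop block, catch, ejector and buffers is clamped anew each time, up to 18 mm farther in or out, and its place is not reported: the true latched place must be felt.
- tail (a point): Fixed point at dock x = 150 mm, 30 mm above the bench: the average place of the top of the catch's tail pad (black, 28 x 32 mm, a seesaw's far end). The true pad is shifted along x with the clamped unit, up to 18 mm: its centre is always 140 mm ahead (dock +x) of pack_mid of a latched pack.
- catch (a joint): Angle of the spring catch lever, rad: 0 at rest, hook down; 0.30 fully open. The bar lifts the hook by a ramp to about 0.18 over the last 20 mm of the way in; it springs back to 0 with the click. Pressing the tail pad straight down (11 mm travel, 2 to 5 N, then a hard stop) opens it; the bar is free above about 0.18. Its hinge is 38 mm to dock -x of the pad's centre.
- ejector (a joint): Travel of the spring pin that meets the tongue's tip 14 mm before the latched place, m: 0 free, about 0.014 with the pack latched. It pushes back 3 N at 0, 6 N at 0.014, and pops the pack about 14 mm out (dock -x) when the catch is pressed.
- buffer (a joint): Squeeze of the two rubber buffers, m: 0 free. The tongue meets them 1.5 mm beyond the latched place; they push back 5 N per mm and are crushed at 3 mm (15 N, with the ejector about 22 N on the hand). Going in takes up to about 10 N before they are met.
- tray: Open black tray, fixed, 160 (x) x 110 (y) x 28 mm tall, walls 4 mm, floor 4 mm; origin at the centre of its underside. The pack fits with its length along the tray's x, either way round; all of it, from 35 mm behind to 75 mm ahead of pack_mid, must lie between the walls.
- module: Bystander: a plain grey box module, 66 x 46 x 42 mm, without foot or tongue, standing near the pack; origin at the centre of its underside. Leave it alone.
- motor: Bystander: black motor, 42 mm across, 44 mm tall with shaft; origin under its centre.
- motor2: Bystander: a second such motor; origin under its centre.
- spool: Bystander: blue spool, 60 mm across, 54 mm tall; origin under its centre.
- tin: Bystander: round aluminium tin, 70 mm across, 30 mm tall; origin under its centre.
- driver: Bystander: screwdriver 140 mm long lying on the bench; origin under its middle.
Mind the look-alikes: they are no part of the job. What is shaped like the part that bears pack_mid but turquoise or yellow is not meant. What is shaped like the tray but blue is not meant.

How it is judged:
On the way, in this order (a step that is already met when the one before it is completed fails the run):
1. the pack is latched: pushed past the catch, hook fully down behind the bar, ejector held compressed, and the gripper has let go of it (value of joint ejector above 0.011 m and value of joint catch below 0.06 rad and x of pack_mid in the frame of dock above -0.016 m and contact force between the fingers and pack below 0.1 N), for 0.2 s.
2. the catch is pressed open by hand (value of joint catch above 0.12 rad).
At the end, for the whole second after the job is handed in: The pack lies flat on its foot inside the tray (its middle within 60 mm along and 35 mm across of the tray's centre and under 44 mm high, tilt under 0.1 rad), let go and at rest; the catch is back down (under 0.06 rad) and the ejector is free (under 3 mm) (x of pack_mid in the frame of tray between -0.06 and 0.06 m and y of pack_mid in the frame of tray between -0.035 and 0.035 m and height (world z) of pack_mid below 0.044 m and angle between pack_mid's own z axis and vertical below 0.1 rad and value of joint catch below 0.06 rad and value of joint ejector below 0.003 m and linear speed of pack below 0.02 m/s); the robot touches nothing.
It fails at once if the pack squeezes the rubber buffers by 3 mm or more (15 N) (value of joint buffer above 0.003 m).
It fails at once if the gripper presses on the dock or its catch with more than 40 N (contact force between the fingers and dock above 40 N).
It fails at once if a bystander (module, motors, spool, tin or screwdriver) is moved by more than 30 mm (distance of any of module, motor, motor2, spool, tin, driver from where it was at the start of the episode above 0.03 m).
It also fails if it takes over 69 s, if anything falls off the work surface, if the arm or the gripper's body presses on something with over 40 N, if the wrist force passes 120 N, or if a joint passes its speed limit or range.

## Working session

There is one attempt and no reset: what is moved stays moved. The work goes in short steps, Python scripts to look and compute and a tool call to move; the robot and the scene stay as the last step left them, time stands still between calls to the robot, and variables do not carry over. Pictures are saved under pics/ and viewed, and the job is handed in when it is done.

Besides the shell and the picture viewer there is one more tool, called as name(argument=value, ...) on one line, values as JSON. move_arm: Moves the arm, as the interface text tells. Shift numbers are shares of 200 mm and turn numbers shares of 45 degrees, none past 1 either way. Its arguments: {"type":"object","properties":{"claw":{"type":"array","items":{"type":"number"}},"dp":{"type":"array","items":{"type":"array","items":{"type":"number"}}},"turn":{"type":"array","items":{"type":"array","items":{"type":"number"}}},"grip_force":{"type":"number"}},"required":["claw","dp","turn"]}

```bash
mkdir -p pics; python3 - <<'E'
from workcell import manip, cams
import cv2, numpy as np
for n in("side","top"):
    cv2.imwrite(f"pics/{n}0.png",cams.camera(n)[:,:,::-1]); i=cams.camera_info(n); print(n,i["fx"],i["fy"],i["cx"],i["cy"]); print(np.round(i["pose"],4))
print(manip.get_obs(), manip.grip_depth)
E
```

```text
side 456.4104924823084 456.4104924823084 312.13495467778876 237.02317929463527
[[-0.9369 -0.2495  0.2448  0.2317]
 [-0.3494  0.6492 -0.6756  0.6958]
 [ 0.0096 -0.7185 -0.6954  0.8316]
 [ 0.      0.      0.      1.    ]]
top 588.166573598906 588.166573598906 320.2369578935525 236.3761141135664
[[ 0.0078 -0.9833  0.1817  0.2877]
 [-0.9999 -0.0102 -0.0121 -0.022 ]
 [ 0.0137 -0.1815 -0.9833  1.3174]
 [ 0.      0.      0.      1.    ]]
{'clock': 0.1, 'joint_pos': array([ 1.20838502,  0.33280829, -0.06471501,  1.46088078,  0.02157966,
        1.34988676, -0.08850789]), 'joint_velocities': array([-0.00118416, -0.00162297,  0.00116562, -0.00105958, -0.00057432,
        0.00077754,  0.0008644 ]), 'tau': array([ 6.86276999e-04, -6.26744556e+01,  4.84350405e-02, -3.92431426e+01,
        1.60446233e-02,  6.94311631e-03, -9.28162422e-06]), 'position': array([ 0.20821549, -0.58893313,  0.23058456]), 'ee_rot': array([ 8.16495239e-01, -5.77351808e-01, -5.35745614e-04, -3.58034560e-04]), 'ft_force': array([0.23551572, 0.59906023, 0.23308462]), 'torque': array([0.03338261, 0.01272383, 0.01246951]), 'grip_width': 1.0006626354693944} 0.0187
```

View pics/side0.png

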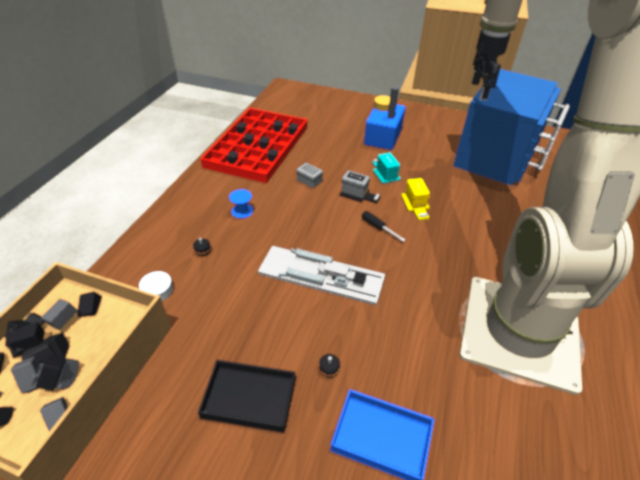

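View pics/top0.png

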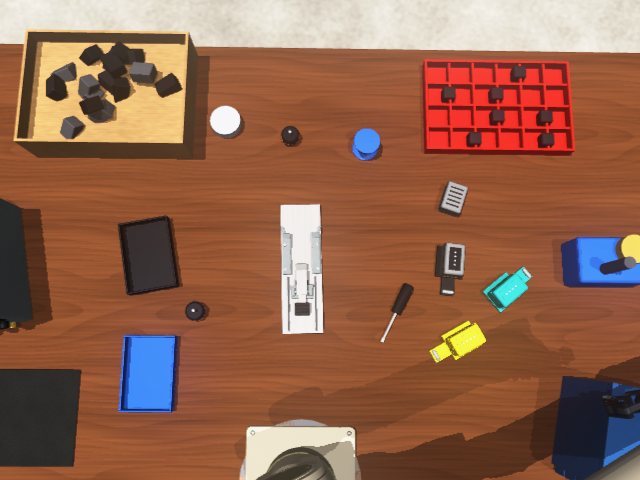

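```bash
cat > h.py <<'E'
from workcell import manip, cams
import cv2, numpy as np
from scipy.spatial.transform import Rotation as R
def ray(n,u,v,z):
    i=cams.camera_info(n);P=np.array(i["pose"]);d=P[:3,:3]@[(u-i["cx"])/i["fx"],(v-i["cy"])/i["fy"],1];o=P[:3,3]
    return o+d*(z-o[2])/d[2]
def proj(n,p):
    i=cams.camera_info(n);P=np.array(i["pose"]);q=P[:3,:3].T@(np.array(p)-P[:3,3])
    return np.array([q[0]/q[2]*i["fx"]+i["cx"],q[1]/q[2]*i["fy"]+i["cy"]])
E
python3 - <<'E'
import cv2
t=cv2.imread("pics/top0.png");s=cv2.imread("pics/side0.png")
def c(im,x0,y0,w,h,k,n): cv2.imwrite(n,cv2.resize(im[y0:y0+h,x0:x0+w],None,fx=k,fy=k,interpolation=cv2.INTER_CUBIC))
c(t,425,230,60,75,8,"pics/c_pack.png"); c(t,270,195,65,145,4,"pics/c_dock.png"); c(t,110,205,80,100,6,"pics/c_tray.png");c(s,330,160,60,50,10,"pics/c_packs.png")
E
```

```text
(no output)
```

View pics/c_pack.png

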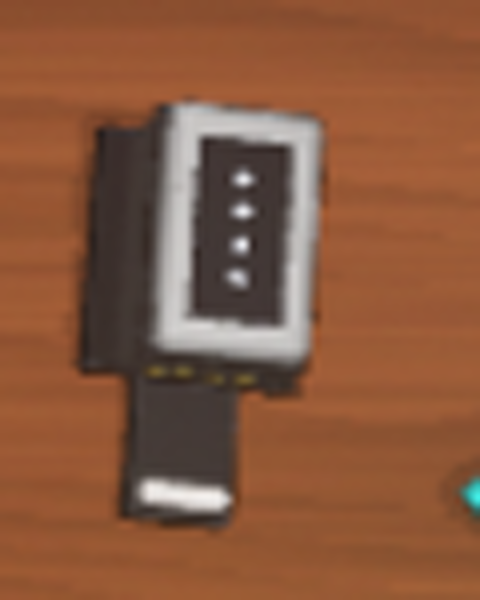

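View pics/c_dock.png

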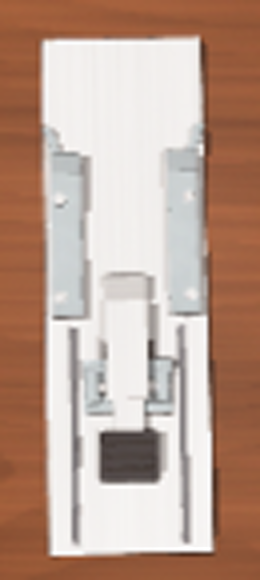

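View pics/c_tray.png

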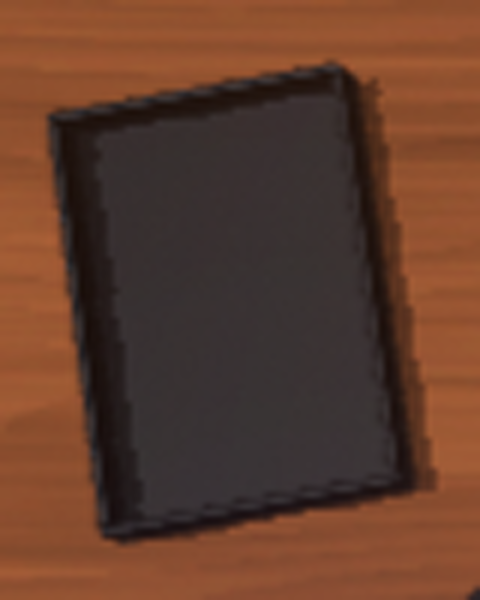

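View pics/c_packs.png

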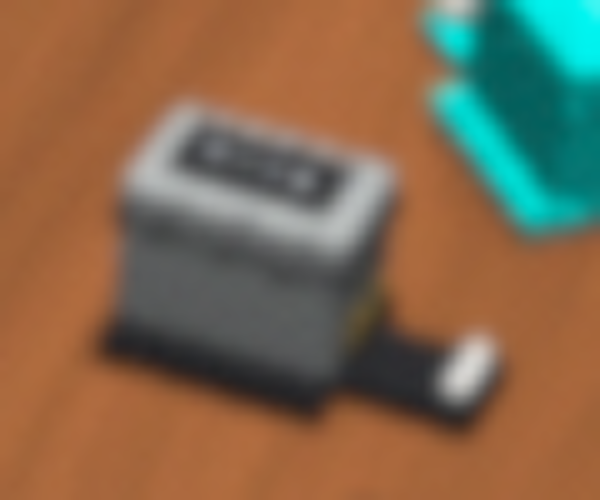

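```bash
python3 - <<'E'
from h import *
def m(n,x,y,k,x0,y0,z): return ray(n,(x+.5)/k-.5+x0,(y+.5)/k-.5+y0,z)
t=cv2.imread("pics/top0.png")
# pack top via mask
def rect(x0,y0,w,h,k,lo,hi,smax,z):
    c=cv2.resize(t[y0:y0+h,x0:x0+w],None,fx=k,fy=k,interpolation=cv2.INTER_CUBIC)
    g=cv2.cvtColor(c,cv2.COLOR_BGR2HSV); M=((g[...,2]>lo)&(g[...,2]<=hi)&(g[...,1]<smax)).astype(np.uint8)
    cs,_=cv2.findContours(M,cv2.RETR_EXTERNAL,cv2.CHAIN_APPROX_NONE)
    out=[]
    for q in sorted(cs,key=cv2.contourArea)[::-1][:2]:
        W=np.array([m("top",*p[0],k,x0,y0,z)[:2] for p in q],np.float32)*1000
        out.append(cv2.minAreaRect(W))
    return out
print("pack top",rect(425,230,60,75,8,130,255,60,.060)[:2])
print("bar",rect(425,285,40,15,8,130,255,60,.014)[:1])
print("dock",rect(270,195,65,145,4,150,255,60,.012)[:1])
print("tray",rect(110,205,80,100,6,-1,75,256,.028)[:1])
W=lambda L,k,x0,y0,z:[np.round(m("top",x,y,k,x0,y0,z)*1000,1) for x,y in L]
print("packtop eye",W([(165,100),(327,115),(308,362),(152,350)],8,425,230,.06))
print("bar ends",W([(135,490),(234,500)],8,425,230,.014))
print("dock corners",W([(42,38),(201,37),(213,553),(50,554)],4,270,195,.012))
print("pad",W([(101,429),(161,430),(160,483),(99,482)],4,270,195,.030))
print("tray",W([(50,117),(343,65),(412,488),(107,540)],6,110,205,.028))
E
```

```text
pack top [((474.2601013183594, -328.4127502441406), (41.963111877441406, 67.87406921386719), 84.12893676757812), ((402.61944580078125, -311.4149169921875), (24.613201141357422, 7.464564323425293), 82.97872924804688)]
bar [((406.8240966796875, -322.004150390625), (25.513643264770508, 7.737692356109619), 82.97889709472656)]
dock [((458.2901611328125, 4.163871765136719), (290.42242431640625, 91.35383605957031), 1.9621158838272095)]Traceback (most recent call last):
  File "<stdin>", line 17, in <module>
  File "<stdin>", line 11, in rect
  File "<stdin>", line 2, in m
  File "h.py", line 5, in ray
    i=cams.camera_info(n);P=np.array(i["pose"]);d=P[:3,:3]@[(u-i["cx"])/i["fx"],(v-i["cy"])/i["fy"],1];o=P[:3,3]
ValueError: time passes only in moves, steps and waits
```

```bash
cat > h.py <<'E'
from workcell import manip, cams
import cv2, numpy as np
from scipy.spatial.transform import Rotation as R
CI={n:dict(cams.camera_info(n)) for n in("side","top")}
def ray(n,u,v,z):
    i=CI[n];P=np.array(i["pose"]);d=P[:3,:3]@[(u-i["cx"])/i["fx"],(v-i["cy"])/i["fy"],1];o=P[:3,3]
    return o+d*(z-o[2])/d[2]
def proj(n,p):
    i=CI[n];P=np.array(i["pose"]);q=P[:3,:3].T@(np.array(p)-P[:3,3])
    return np.array([q[0]/q[2]*i["fx"]+i["cx"],q[1]/q[2]*i["fy"]+i["cy"]])
def m(n,x,y,k,x0,y0,z): return ray(n,(x+.5)/k-.5+x0,(y+.5)/k-.5+y0,z)
E
python3 - <<'E'
from h import *
W=lambda L,k,x0,y0,z,n="top":[list(np.round(m(n,x,y,k,x0,y0,z)*1000,1)) for x,y in L]
print("packtop eye",W([(165,100),(327,115),(308,362),(152,350)],8,425,230,.06))
print("bar ends",W([(135,490),(234,500)],8,425,230,.014))
print("dock corners",W([(42,38),(201,37),(213,553),(50,554)],4,270,195,.012))
print("pad",W([(101,429),(161,430),(160,483),(99,482)],4,270,195,.030))
print("tray",W([(50,117),(343,65),(412,488),(107,540)],6,110,205,.028))
print("side packtop",W([(190,100),(400,160),(345,255),(122,185)],10,330,160,.06,"side"))
E
```

```text
packtop eye [[np.float64(510.2), np.float64(-309.5), np.float64(60.0)], [np.float64(506.5), np.float64(-353.6), np.float64(60.0)], [np.float64(438.9), np.float64(-346.0), np.float64(60.0)], [np.float64(441.8), np.float64(-303.9), np.float64(60.0)]]
bar ends [[np.float64(408.3), np.float64(-308.3), np.float64(14.0)], [np.float64(405.7), np.float64(-335.8), np.float64(14.0)]]
dock corners [[np.float64(602.6), np.float64(53.9), np.float64(12.0)], [np.float64(604.2), np.float64(-36.6), np.float64(12.0)], [np.float64(313.9), np.float64(-45.5), np.float64(12.0)], [np.float64(312.7), np.float64(43.7), np.float64(12.0)]]
pad [[np.float64(379.8), np.float64(16.4), np.float64(30.0)], [np.float64(379.5), np.float64(-16.3), np.float64(30.0)], [np.float64(350.8), np.float64(-16.1), np.float64(30.0)], [np.float64(351.1), np.float64(17.0), np.float64(30.0)]]
tray [[np.float64(549.1), np.float64(413.1), np.float64(28.0)], [np.float64(570.0), np.float64(305.8), np.float64(28.0)], [np.float64(412.5), np.float64(272.0), np.float64(28.0)], [np.float64(392.5), np.float64(381.5), np.float64(28.0)]]
side packtop [[np.float64(503.1), np.float64(-352.5), np.float64(60.0)], [np.float64(439.1), np.float64(-346.4), np.float64(60.0)], [np.float64(441.7), np.float64(-298.5), np.float64(60.0)], [np.float64(508.9), np.float64(-306.8), np.float64(60.0)]]
```

```bash
cat >> h.py <<'E'
def go(p,hd,say=True):
    """needed tool-frame shift (fraction) and z turn (fraction) to reach TCP p (m) with tool x heading hd (deg); also tilt"""
    o=manip.get_obs();Q=R.from_quat(o["ee_rot"]);X=Q.as_matrix()
    T=np.column_stack([[np.cos(np.radians(hd)),np.sin(np.radians(hd)),0],[np.sin(np.radians(hd)),-np.cos(np.radians(hd)),0],[0,0,-1]])
    rv=(Q.inv()*R.from_matrix(T)).as_rotvec()/np.radians(45)
    d=np.array(p)-o["position"]
    print("t",o["clock"],"pos mm",np.round(o["position"]*1e3,1),"F",np.round(o["ft_force"],1),"w",round(o["grip_width"],3))
    print("turn",np.round(rv,4),"shift now-axes",np.round(X.T@d/.2,4),"shift target-axes",np.round(T.T@d/.2,4))
E
python3 -c "
from h import *
go([.474,-.328,.15],-95.5)"
```

```text
t 0.1 pos mm [ 208.2 -588.9  230.6] F [0.2 0.6 0.2] w 1.001
turn [4.000e-04 1.600e-03 5.549e-01] shift now-axes [-0.7866 -1.6878  0.4039] shift target-axes [-1.426  -1.1978  0.4029]
```

move_arm(claw=[1, 1, 1, 1], dp=[[0, 0, 0], [0, 0, 0], [0, 0, 0], [0, 0, 0]], turn=[[0, 0, 0.138], [0, 0, 0.138], [0, 0, 0.138], [0, 0, 0.138]], grip_force=40)

```text
clock: 0.43
position: [0.2082, -0.5891, 0.2308]
ee_rot: [-0.671, 0.741, 0.0, 0.0]
ft_force: [-0.8, -0.3, 0.4]
grip_width: 1.001
```

```bash
python3 -c "
from h import *
go([.474,-.328,.15],-95.5)"
```

```text
t 0.4333 pos mm [ 208.2 -589.1  230.8] F [-0.8 -0.3  0.4] w 1.001
turn [ 0.0005  0.001  -0.004 ] shift now-axes [-1.4301 -1.1934  0.4048] shift target-axes [-1.4266 -1.1977  0.4042]
```

move_arm(claw=[1, 1, 1, 1, 1, 1, 1, 1], dp=[[-0.15, -0.125, 0.03], [-0.15, -0.125, 0.03], [-0.15, -0.125, 0.03], [-0.15, -0.125, 0.03], [-0.15, -0.125, 0.03], [-0.15, -0.125, 0.03], [-0.15, -0.125, 0.03], [-0.15, -0.125, 0.03]], turn=[[0, 0, 0], [0, 0, 0], [0, 0, 0], [0, 0, 0], [0, 0, 0], [0, 0, 0], [0, 0, 0], [0, 0, 0]])

```text
clock: 1.1
position: [0.4308, -0.3674, 0.1829]
ee_rot: [-0.673, 0.74, 0.0, -0.0]
ft_force: [0.8, -0.9, 0.0]
grip_width: 1.001
```

```bash
python3 -c "
from h import *
go([.474,-.328,.1],-95.5)"
```

```text
t 1.1 pos mm [ 430.8 -367.4  182.9] F [ 0.8 -0.9  0. ] w 1.001
turn [0.0004 0.0001 0.0026] shift now-axes [-0.2164 -0.1969  0.4144] shift target-axes [-0.2168 -0.1963  0.4144]
```

move_arm(claw=[1, 1, 1, 1], dp=[[-0.109, -0.098, 0.05], [-0.108, -0.098, 0.05], [0, 0, 0.1], [0, 0, 0.1]], turn=[[0, 0, 0], [0, 0, 0], [0, 0, 0], [0, 0, 0]])

```text
clock: 1.43
position: [0.4749, -0.3274, 0.1228]
ee_rot: [-0.675, 0.738, -0.0, 0.001]
ft_force: [0.2, -0.1, -0.4]
grip_width: 0.999
```

```bash
python3 -c "
from h import *
go([.474,-.328,.026],-95.5)
import cv2
t=cams.camera('top');s=cams.camera('side')
cv2.imwrite('pics/t1.png',cv2.resize(t[200:320,400:540,::-1],None,fx=5,fy=5,interpolation=cv2.INTER_CUBIC))
cv2.imwrite('pics/s1.png',cv2.resize(s[100:220,300:440,::-1],None,fx=5,fy=5,interpolation=cv2.INTER_CUBIC))
"
```

```text
t 1.4333 pos mm [ 474.9 -327.4  122.8] F [ 0.2 -0.1 -0.4] w 0.999
turn [-0.0015  0.0004  0.0081] shift now-axes [0.0034 0.0048 0.484 ] shift target-axes [0.0033 0.0042 0.484 ]
```

View pics/s1.png

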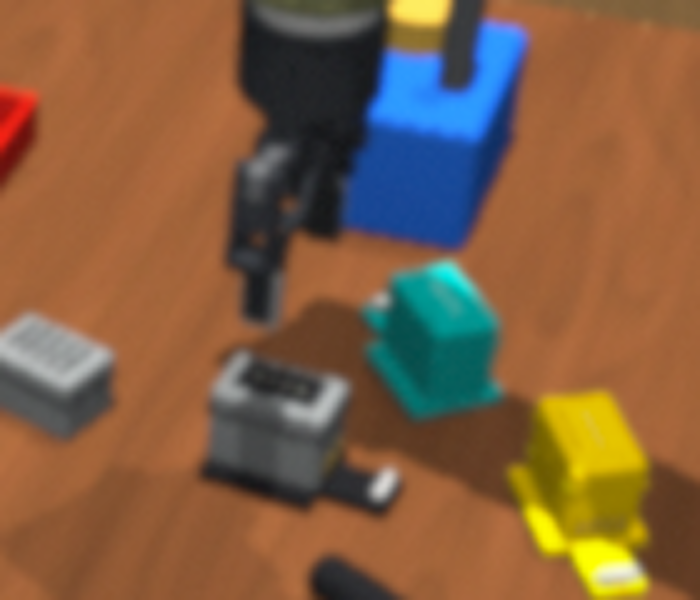

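View pics/t1.png

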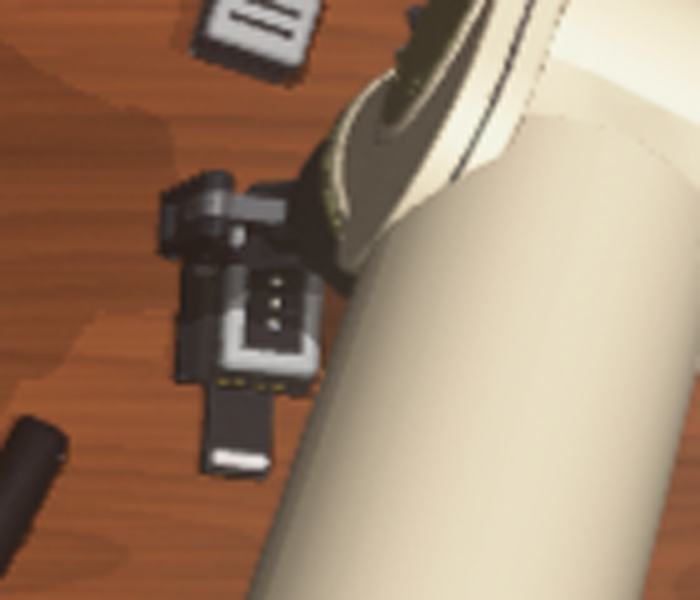

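move_arm(claw=[1, 1, 1, 1, 1, 1, 1], dp=[[0.003, 0.004, 0.1], [0, 0, 0.1], [0, 0, 0.1], [0, 0, 0.1], [0, 0, 0.05], [0, 0, 0.034], [0, 0, 0]], turn=[[0, 0, 0.008], [0, 0, 0], [0, 0, 0], [0, 0, 0], [0, 0, 0], [0, 0, 0], [0, 0, 0]])

```text
clock: 2.12
position: [0.4717, -0.3301, 0.0261]
ee_rot: [-0.671, 0.742, 0.001, -0.0]
ft_force: [-0.3, 0.4, 0.5]
grip_width: 1.003
```

move_arm(claw=[0, 0, 0, 0, 0, 0, 0], dp=[[0, 0, 0], [0, 0, 0], [0, 0, 0], [0, 0, 0], [0, 0, 0], [0, 0, 0], [0, 0, 0]], turn=[[0, 0, 0], [0, 0, 0], [0, 0, 0], [0, 0, 0], [0, 0, 0], [0, 0, 0], [0, 0, 0]], grip_force=50)

```text
clock: 2.7
position: [0.4728, -0.3305, 0.0277]
ee_rot: [-0.671, 0.742, -0.001, 0.0]
ft_force: [-0.4, -0.4, 7.2]
grip_width: 0.509
```

```bash
python3 -c "
from h import *
go([.474,-.328,.026],-95.5)
import cv2
t=cams.camera('top');s=cams.camera('side')
cv2.imwrite('pics/t2.png',cv2.resize(t[200:320,400:540,::-1],None,fx=5,fy=5,interpolation=cv2.INTER_CUBIC))
cv2.imwrite('pics/s2.png',cv2.resize(s[100:220,300:440,::-1],None,fx=5,fy=5,interpolation=cv2.INTER_CUBIC))
"
```

```text
t 2.7 pos mm [ 472.8 -330.5   27.7] F [-0.4 -0.4  7.2] w 0.509
turn [-0.0021 -0.0013 -0.0052] shift now-axes [-0.0132 -0.0044  0.0086] shift target-axes [-0.0132 -0.0045  0.0086]
```

View pics/s2.png

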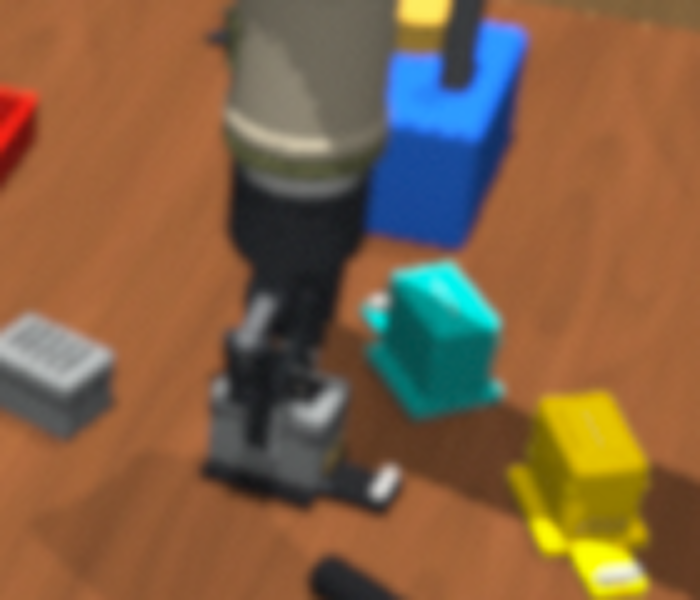

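move_arm(claw=[0, 0, 0, 0, 0, 0], dp=[[0, 0, -0.05], [0, 0, -0.1], [0, 0, -0.1], [0, 0, -0.1], [0, 0, 0], [0, 0, 0]], turn=[[0, 0, 0], [0, 0, 0], [0, 0, 0], [0, 0, 0], [0, 0, -0.083], [0, 0, -0.083]])

```text
clock: 3.3
position: [0.4728, -0.3303, 0.0985]
ee_rot: [0.719, -0.695, 0.001, -0.0]
ft_force: [0.0, 0.0, -2.8]
grip_width: 0.508
```

```bash
python3 -c "
from h import *
go([.580,.0083,.1],-88)"
```

```text
t 3.3 pos mm [ 472.8 -330.3   98.5] F [ 0.   0.  -2.8] w 0.508
turn [-0.0024 -0.002  -0.0021] shift now-axes [-1.6745 -0.5922 -0.0089] shift target-axes [-1.6735 -0.595  -0.0073]
```

move_arm(claw=[0, 0, 0, 0, 0, 0, 0, 0], dp=[[-0.1, -0.036, 0], [-0.18, -0.065, 0], [-0.18, -0.065, 0], [-0.18, -0.065, 0], [-0.18, -0.065, 0], [-0.18, -0.065, 0], [-0.18, -0.065, 0], [-0.18, -0.065, 0]], turn=[[0, 0, 0], [0, 0, 0], [0, 0, 0], [0, 0, 0], [0, 0, 0], [0, 0, 0], [0, 0, 0], [0, 0, 0]])

```text
clock: 3.97
position: [0.562, -0.0535, 0.0971]
ee_rot: [0.718, -0.696, 0.0, 0.0]
ft_force: [1.2, -0.5, -3.2]
grip_width: 0.506
```

move_arm(claw=[0, 0, 0, 0, 0], dp=[[-0.14, -0.05, 0], [-0.1, -0.036, 0], [-0.07, -0.027, 0], [0, 0, 0], [0, 0, 0]], turn=[[0, 0, 0], [0, 0, 0], [0, 0, 0], [0, 0, 0], [0, 0, 0]])

```text
clock: 4.38
position: [0.5825, 0.0083, 0.0967]
ee_rot: [0.718, -0.696, -0.0, 0.0]
ft_force: [-0.9, -1.0, -3.5]
grip_width: 0.506
```

```bash
python3 -c "
from h import *
go([.580,.0083,.1],-88)
import cv2
t=cams.camera('top');s=cams.camera('side')
cv2.imwrite('pics/t3r.png',t[:,:,::-1]);cv2.imwrite('pics/s3r.png',s[:,:,::-1])
cv2.imwrite('pics/t3.png',cv2.resize(t[180:340,240:400,::-1],None,fx=3.75,fy=3.75,interpolation=cv2.INTER_CUBIC))
cv2.imwrite('pics/s3.png',cv2.resize(s[180:320,220:400,::-1],None,fx=4,fy=4,interpolation=cv2.INTER_CUBIC))
"
```

```text
t 4.3833 pos mm [582.5   8.3  96.7] F [-0.9 -1.  -3.5] w 0.506
turn [ 0.0006 -0.     -0.0034] shift now-axes [-0.0003  0.0127 -0.0165] shift target-axes [-0.0003  0.0127 -0.0165]
```

View pics/s3.png

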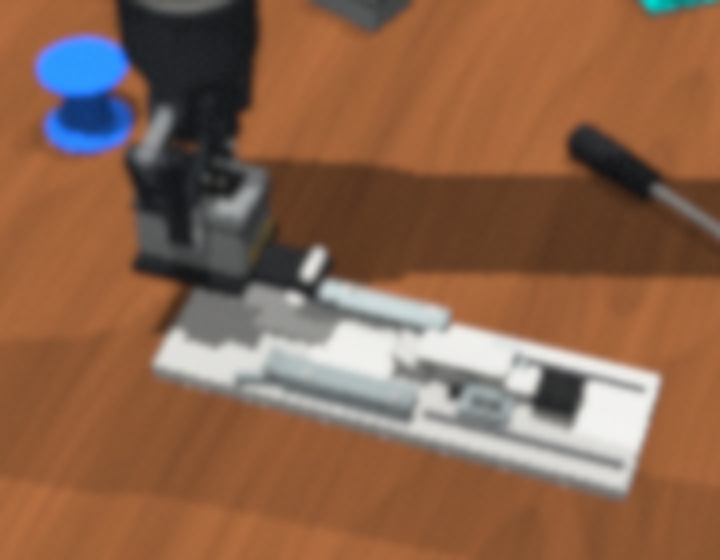

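View pics/t3.png

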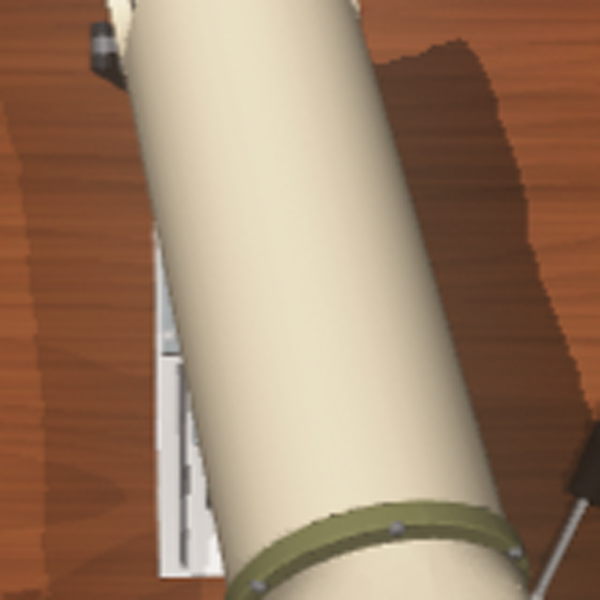

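```bash
python3 - <<'E'
from h import *
W=lambda L,k,x0,y0,z,n="side":[list(map(float,np.round(m(n,x,y,k,x0,y0,z)*1000,1))) for x,y in L]
print("bar",W([(318,252),(303,293),(310.5,272)],4,220,180,.083))
print("dock corners",W([(152,367),(628,486),(661,377)],4,220,180,.012))
print("pad",W([(541,364),(585,376),(575,416),(533,404)],4,220,180,.030))
hd=np.radians(181.96);o=np.array([498.3,5.5]);
def D(x,y,z): 
    p=o+x*np.array([np.cos(hd),np.sin(hd)])+y*np.array([-np.sin(hd),np.cos(hd)]); return [p[0]/1e3,p[1]/1e3,z/1e3]
for q in [(-105,-45,12),(-105,45,12),(185,-45,12),(185,45,12),(-25,-24,28),(55,-24,28),(-25,24,28),(55,24,28)]:
    u=proj("side",D(*q)); print(q,np.round((u-[220,180]+.5)*4-.5,0), "top",np.round((proj("top",D(*q))-[270,195]+.5)*4-.5))
E
```

```text
bar [[517.0, -3.0, 83.0], [512.8, 30.8, 83.0], [515.0, 13.7, 83.0]]
dock corners [[600.7, 57.1, 12.0], [311.5, 42.4, 12.0], [313.9, -44.2, 12.0]]
pad [[380.5, -12.6, 30.0], [353.8, -12.8, 30.0], [350.9, 18.6, 30.0], [376.0, 18.6, 30.0]]
(-105, -45, 12) [153. 363.] top [42. 40.]
(-105, 45, 12) [209. 262.] top [200.  36.]
(185, -45, 12) [627. 488.] top [ 49. 555.]
(185, 45, 12) [660. 375.] top [214. 551.]
(-25, -24, 28) [290. 353.] top [ 80. 172.]
(55, -24, 28) [419. 386.] top [ 82. 315.]
(-25, 24, 28) [317. 297.] top [166. 170.]
(55, 24, 28) [443. 329.] top [170. 313.]
```

move_arm(claw=[0, 0, 0, 0, 0, 0], dp=[[0, 0, 0.07], [0, 0, 0.08], [0, 0, 0.08], [0, 0, 0.03], [0, 0, 0.01], [0, 0, 0]], turn=[[0, 0, -0.003], [0, 0, 0], [0, 0, 0], [0, 0, 0], [0, 0, 0], [0, 0, 0]])

```text
clock: 4.98
position: [0.5826, 0.0067, 0.0425]
ee_rot: [0.718, -0.696, -0.0, 0.0]
ft_force: [0.7, -0.4, -1.9]
grip_width: 0.507
```

move_arm(claw=[0, 0, 0], dp=[[0, 0, 0.008], [0, 0, 0.006], [0, 0, 0]], turn=[[0, 0, 0], [0, 0, 0], [0, 0, 0]])

```text
clock: 5.23
position: [0.5831, 0.0074, 0.0402]
ee_rot: [0.719, -0.695, 0.0, -0.0]
ft_force: [0.9, -0.6, -2.7]
grip_width: 0.505
```

```bash
python3 -c "
from h import *
go([.580,.0083,.04],-88)
import cv2
s=cams.camera('side')
cv2.imwrite('pics/s4r.png',s[:,:,::-1])
cv2.imwrite('pics/s4.png',cv2.resize(s[215:305,240:380,::-1],None,fx=5,fy=5,interpolation=cv2.INTER_CUBIC))
"
```

```text
t 5.2333 pos mm [583.1   7.4  40.2] F [ 0.9 -0.6 -2.7] w 0.505
turn [-0.0011 -0.0003 -0.0029] shift now-axes [-0.0051  0.0154  0.0011] shift target-axes [-0.0051  0.0154  0.0011]
```

View pics/s4.png

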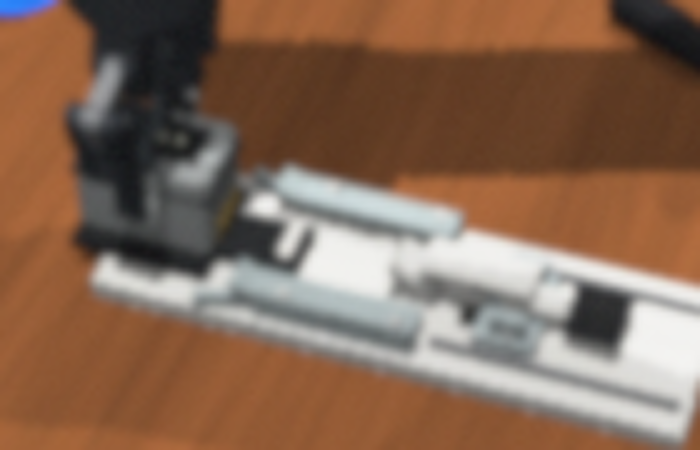

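move_arm(claw=[0, 0, 0, 0], dp=[[-0.003, 0, 0.005], [0, 0, 0.005], [0, 0, 0], [0, 0, 0]], turn=[[0, 0, 0], [0, 0, 0], [0, 0, 0], [0, 0, 0]])

```text
clock: 5.62
position: [0.5838, 0.0079, 0.0397]
ee_rot: [0.718, -0.696, 0.001, -0.001]
ft_force: [-4.0, -1.0, 12.1]
grip_width: 0.508
```

move_arm(claw=[0, 0, 0, 0, 0, 0, 0, 0], dp=[[0, 0, -0.004], [0, 0.02, 0], [0, 0.02, 0], [0, 0.02, 0], [0, 0.02, 0], [0, 0.02, 0], [0, 0.02, 0], [0, 0, 0]], turn=[[0, 0, 0], [0, 0, 0], [0, 0, 0], [0, 0, 0], [0, 0, 0], [0, 0, 0], [0, 0, 0], [0, 0, 0]])

```text
clock: 6.28
position: [0.5592, 0.0074, 0.0397]
ee_rot: [0.719, -0.695, 0.001, -0.001]
ft_force: [-1.2, 0.3, 9.2]
grip_width: 0.513
```

move_arm(claw=[0, 0, 0, 0, 0, 0], dp=[[0, 0, -0.005], [0, 0.02, 0], [0, 0.02, 0], [0, 0.02, 0], [0, 0.02, 0], [0, 0, 0]], turn=[[0, 0, 0], [0, 0, 0], [0, 0, 0], [0, 0, 0], [0, 0, 0], [0, 0, 0]])

```text
clock: 6.78
position: [0.542, 0.0067, 0.0397]
ee_rot: [0.719, -0.695, -0.0, 0.0]
ft_force: [-3.3, 0.9, 6.9]
grip_width: 0.505
```

```bash
python3 -c "
from h import *
go([.505,.0059,.04],-88)
import cv2
s=cams.camera('side')
cv2.imwrite('pics/s5r.png',s[:,:,::-1])
cv2.imwrite('pics/s5.png',cv2.resize(s[215:305,240:380,::-1],None,fx=5,fy=5,interpolation=cv2.INTER_CUBIC))
"
```

```text
t 6.7833 pos mm [542.    6.7  39.7] F [-3.3  0.9  6.9] w 0.505
turn [ 0.0003 -0.0003 -0.0028] shift now-axes [-0.0019  0.1851 -0.0013] shift target-axes [-0.0023  0.1851 -0.0014]
```

View pics/s5.png

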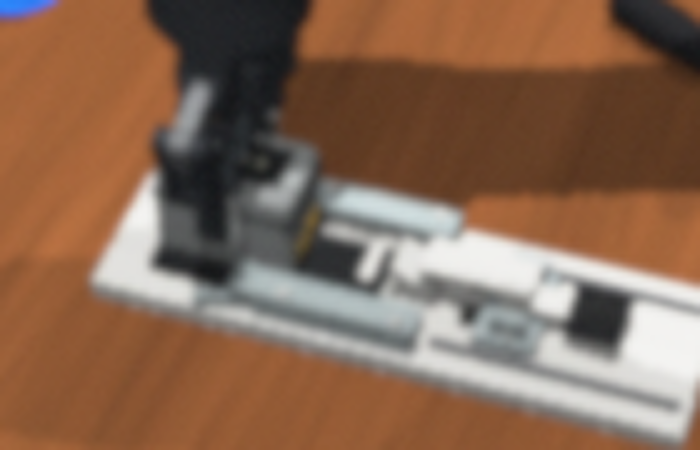

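move_arm(claw=[0, 0, 0, 0, 0, 0, 0], dp=[[0, 0, -0.005], [0, 0.02, 0], [0, 0.02, 0], [0, 0.015, 0], [0, 0.015, 0], [0, 0.015, 0], [0, 0, 0]], turn=[[0, 0, 0], [0, 0, 0], [0, 0, 0], [0, 0, 0], [0, 0, 0], [0, 0, 0], [0, 0, 0]])

```text
clock: 7.42
position: [0.5252, 0.0061, 0.0404]
ee_rot: [0.719, -0.695, -0.0, 0.0]
ft_force: [1.1, 0.6, -4.2]
grip_width: 0.509
```

move_arm(claw=[0, 0, 0], dp=[[0, 0.01, 0], [0, 0.01, 0], [0, 0, 0]], turn=[[0, 0, 0], [0, 0, 0], [0, 0, 0]])

```text
clock: 7.67
position: [0.5216, 0.0061, 0.0405]
ee_rot: [0.719, -0.695, 0.0, -0.0]
ft_force: [0.5, -0.4, -4.6]
grip_width: 0.506
```

move_arm(claw=[0, 0, 0], dp=[[0, 0.01, 0], [0, 0.01, 0], [0, 0, 0]], turn=[[0, 0, 0], [0, 0, 0], [0, 0, 0]])

```text
clock: 7.92
position: [0.5181, 0.006, 0.0407]
ee_rot: [0.719, -0.695, 0.0, -0.0]
ft_force: [2.4, 0.4, -4.9]
grip_width: 0.511
```

move_arm(claw=[0, 0, 0], dp=[[0, 0.01, 0.002], [0, 0.01, 0], [0, 0, 0]], turn=[[0, 0, 0], [0, 0, 0], [0, 0, 0]])

```text
clock: 8.17
position: [0.5141, 0.0059, 0.0404]
ee_rot: [0.719, -0.695, 0.0, -0.0]
ft_force: [4.4, 0.8, -4.2]
grip_width: 0.508
```

move_arm(claw=[0, 0, 0], dp=[[0, 0.01, 0], [0, 0.01, 0], [0, 0, 0]], turn=[[0, 0, 0], [0, 0, 0], [0, 0, 0]])

```text
clock: 8.42
position: [0.5103, 0.0057, 0.0404]
ee_rot: [0.719, -0.695, 0.0, -0.0]
ft_force: [5.6, -0.2, -4.6]
grip_width: 0.513
```

move_arm(claw=[0, 0, 0], dp=[[0, 0.005, 0], [0, 0.005, 0], [0, 0, 0]], turn=[[0, 0, 0], [0, 0, 0], [0, 0, 0]])

```text
clock: 8.67
position: [0.5086, 0.0057, 0.0405]
ee_rot: [0.719, -0.695, 0.001, -0.001]
ft_force: [6.4, 1.6, -4.9]
grip_width: 0.502
```

move_arm(claw=[0, 0, 0], dp=[[0, 0.005, 0], [0, 0.005, 0], [0, 0, 0]], turn=[[0, 0, 0], [0, 0, 0], [0, 0, 0]])

```text
clock: 8.92
position: [0.5064, 0.0056, 0.0404]
ee_rot: [0.719, -0.695, 0.001, -0.001]
ft_force: [5.3, 0.7, -3.9]
grip_width: 0.506
```

move_arm(claw=[0, 0], dp=[[0, 0.005, 0], [0, 0, 0]], turn=[[0, 0, 0], [0, 0, 0]])

```text
clock: 9.08
position: [0.5052, 0.0055, 0.0403]
ee_rot: [0.719, -0.695, 0.0, -0.0]
ft_force: [3.8, 0.3, -4.0]
grip_width: 0.508
```

move_arm(claw=[0, 0], dp=[[0, 0.005, 0], [0, 0, 0]], turn=[[0, 0, 0], [0, 0, 0]])

```text
clock: 9.25
position: [0.5037, 0.0055, 0.0401]
ee_rot: [0.719, -0.695, -0.0, 0.0]
ft_force: [4.6, 0.5, -2.0]
grip_width: 0.508
```

move_arm(claw=[0, 0], dp=[[0, 0.004, 0], [0, 0, 0]], turn=[[0, 0, 0], [0, 0, 0]])

```text
clock: 9.42
position: [0.5036, 0.0055, 0.0404]
ee_rot: [0.719, -0.695, 0.0, -0.0]
ft_force: [5.0, -0.0, -3.4]
grip_width: 0.51
```

move_arm(claw=[0, 0], dp=[[0, 0.003, 0], [0, 0, 0]], turn=[[0, 0, 0], [0, 0, 0]])

```text
clock: 9.58
position: [0.5031, 0.0055, 0.0405]
ee_rot: [0.719, -0.695, 0.001, -0.001]
ft_force: [6.5, -0.4, -2.7]
grip_width: 0.507
```

move_arm(claw=[0, 0], dp=[[0, 0.003, 0], [0, 0, 0]], turn=[[0, 0, 0], [0, 0, 0]])

```text
clock: 9.75
position: [0.5025, 0.0055, 0.0404]
ee_rot: [0.719, -0.695, 0.001, -0.001]
ft_force: [6.6, 0.4, -3.2]
grip_width: 0.509
```

move_arm(claw=[0, 0], dp=[[0, 0.003, 0], [0, 0, 0]], turn=[[0, 0, 0], [0, 0, 0]])

```text
clock: 9.92
position: [0.502, 0.0055, 0.0405]
ee_rot: [0.719, -0.695, 0.001, -0.001]
ft_force: [6.0, -0.2, -4.1]
grip_width: 0.505
```

move_arm(claw=[0, 0], dp=[[0, 0.003, 0], [0, 0, 0]], turn=[[0, 0, 0], [0, 0, 0]])

```text
clock: 10.08
position: [0.5017, 0.0054, 0.0406]
ee_rot: [0.719, -0.695, 0.001, -0.001]
ft_force: [7.3, 0.1, -4.1]
grip_width: 0.505
```

```bash
python3 -c "
from h import *
go([.505,.0059,.04],-88)
import cv2
s=cams.camera('side')
cv2.imwrite('pics/s6r.png',s[:,:,::-1])
a=cv2.imread('pics/s5r.png')
f=lambda s:cv2.resize(s[245:295,295:375],None,fx=7,fy=7,interpolation=cv2.INTER_CUBIC)
cv2.imwrite('pics/s6.png',cv2.resize(np.vstack([f(a),f(s[:,:,::-1])]),(448,560)))
"
```

```text
t 10.0833 pos mm [501.7   5.4  40.6] F [ 7.3  0.1 -4.1] w 0.505
turn [-0.0032 -0.     -0.0028] shift now-axes [-0.0018 -0.0166  0.0032] shift target-axes [-0.0018 -0.0166  0.0031]
```

View pics/s6.png

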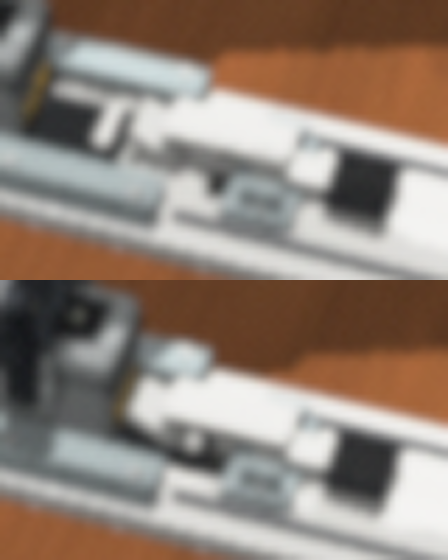

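move_arm(claw=[0.7, 0.7, 0.7, 0.7], dp=[[0, 0, 0], [0, 0, 0], [0, 0, 0], [0, 0, 0]], turn=[[0, 0, 0], [0, 0, 0], [0, 0, 0], [0, 0, 0]])

```text
clock: 10.47
position: [0.5, 0.0053, 0.04]
ee_rot: [0.719, -0.695, -0.0, 0.0]
ft_force: [-0.5, 0.2, 0.0]
grip_width: 0.695
```

```bash
python3 -c "
from h import *
go([.505,.0059,.04],-88)
import cv2
s=cams.camera('side')
cv2.imwrite('pics/s7r.png',s[:,:,::-1])
a=cv2.imread('pics/s6r.png')
f=lambda s:cv2.resize(s[225:295,260:375],None,fx=5,fy=5,interpolation=cv2.INTER_CUBIC)
cv2.imwrite('pics/s7.png',cv2.resize(np.vstack([f(a),f(s[:,:,::-1])]),(460,560)))
"
```

```text
t 10.4667 pos mm [500.    5.3  40. ] F [-0.5  0.2  0. ] w 0.695
turn [ 0.0014 -0.0003 -0.0028] shift now-axes [-0.0021 -0.0249 -0.0002] shift target-axes [-0.002  -0.0249 -0.0002]
```

View pics/s7.png

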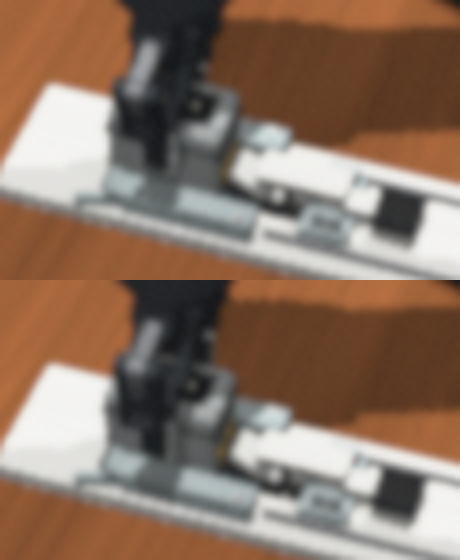

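move_arm(claw=[0.8, 0.8, 0.8, 0.8, 0.8, 0, 0, 0], dp=[[0, 0, 0], [0, 0, -0.06], [0, 0, -0.1], [0, 0, -0.1], [0, 0, -0.05], [0, 0.1, 0], [0, 0.12, 0], [0, 0.12, 0]], turn=[[0, 0, 0], [0, 0, 0], [0, 0, 0], [0, 0, 0], [0, 0, 0], [0, 0, 0], [0, 0, 0], [0, 0, 0]])

```text
clock: 11.18
position: [0.4319, 0.0032, 0.1024]
ee_rot: [0.719, -0.695, 0.0, -0.0]
ft_force: [0.6, 0.8, 0.3]
grip_width: 0.38
```

move_arm(claw=[0, 0, 0, 0, 0], dp=[[0, 0.12, 0], [0, 0.12, 0], [0, 0.09, 0], [0, 0, 0], [0, 0, 0]], turn=[[0, 0, 0], [0, 0, 0], [0, 0, 0], [0, 0, 0], [0, 0, 0]])

```text
clock: 11.6
position: [0.3666, 0.0008, 0.1026]
ee_rot: [0.719, -0.696, 0.001, -0.0]
ft_force: [0.5, 0.0, 0.0]
grip_width: -0.001
```

```bash
python3 -c "
from h import *
go([.366,.001,.05],-88)
print(np.round(manip.get_obs()['joint_pos'],2))
import cv2
s=cams.camera('side')
cv2.imwrite('pics/s8r.png',s[:,:,::-1])
cv2.imwrite('pics/s8.png',cv2.resize(s[180:320,230:430,::-1],None,fx=4,fy=4,interpolation=cv2.INTER_CUBIC))
"
```

```text
t 11.6 pos mm [366.6   0.8 102.6] F [0.5 0.  0. ] w -0.001
turn [-0.0016 -0.0013 -0.0031] shift now-axes [-0.0016  0.0032  0.2631] shift target-axes [-0.0013  0.0029  0.2632]
[ 0.36 -0.1  -0.46  2.22 -0.05  1.01 -1.61]
```

View pics/s8.png

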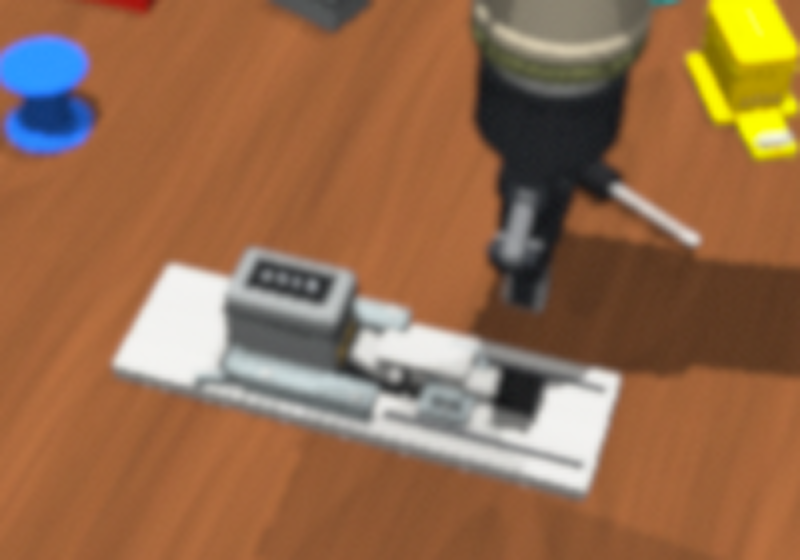

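move_arm(claw=[0, 0, 0, 0, 0, 0], dp=[[0, 0.003, 0.08], [0, 0, 0.1], [0, 0, 0.1], [0, 0, 0.05], [0, 0, 0], [0, 0, 0]], turn=[[0, 0, 0], [0, 0, 0], [0, 0, 0], [0, 0, 0], [0, 0, 0], [0, 0, 0]])

```text
clock: 12.15
position: [0.3665, 0.0013, 0.0361]
ee_rot: [0.719, -0.695, -0.001, 0.0]
ft_force: [0.0, -0.2, 0.0]
grip_width: -0.007
```

```bash
python3 -c "
from h import *
go([.366,.001,.021],-88)
print(np.round(manip.get_obs()['joint_pos'],2))
import cv2
s=cams.camera('side')
cv2.imwrite('pics/s9r.png',s[:,:,::-1])
cv2.imwrite('pics/s9.png',cv2.resize(s[220:320,290:430,::-1],None,fx=5,fy=5,interpolation=cv2.INTER_CUBIC))
"
```

```text
t 12.15 pos mm [366.5   1.3  36.1] F [ 0.  -0.2  0. ] w -0.007
turn [ 0.0011  0.001  -0.0024] shift now-axes [0.0016 0.0023 0.0754] shift target-axes [0.0015 0.0024 0.0754]
[ 0.35  0.02 -0.48  2.28  0.01  0.84 -1.67]
```

View pics/s9.png

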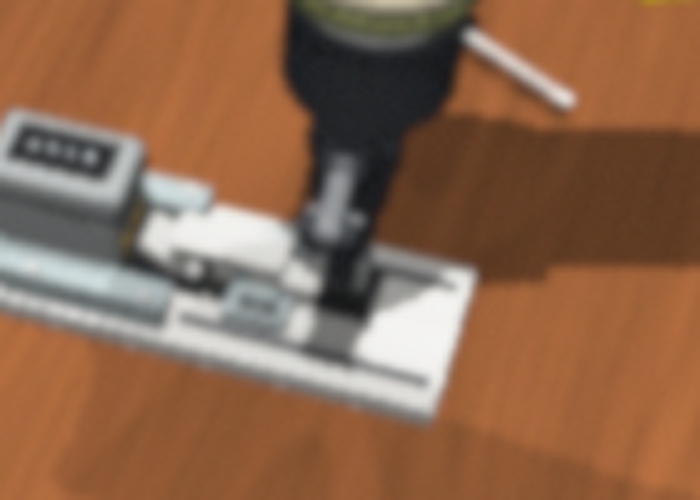

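move_arm(claw=[0, 0, 0, 0, 0], dp=[[0, 0.002, 0.02], [0, 0, 0.02], [0, 0, 0.015], [0, 0, 0], [0, 0, 0]], turn=[[0, 0, 0], [0, 0, 0], [0, 0, 0], [0, 0, 0], [0, 0, 0]])

```text
clock: 12.62
position: [0.3659, 0.0009, 0.0253]
ee_rot: [0.719, -0.695, 0.0, -0.0]
ft_force: [-1.3, 0.4, 3.6]
grip_width: -0.006
```

move_arm(claw=[0, 0, 0], dp=[[0, 0, 0.01], [0, 0, 0.005], [0, 0, 0]], turn=[[0, 0, 0], [0, 0, 0], [0, 0, 0]])

```text
clock: 12.87
position: [0.3658, 0.0009, 0.0222]
ee_rot: [0.719, -0.695, 0.0, -0.0]
ft_force: [-0.7, -0.6, 4.8]
grip_width: -0.002
```

```bash
python3 -c "
from h import *
go([.366,.001,.021],-88)
import cv2
s=cams.camera('side')
cv2.imwrite('pics/s10r.png',s[:,:,::-1])
cv2.imwrite('pics/s10.png',cv2.resize(s[220:320,290:430,::-1],None,fx=5,fy=5,interpolation=cv2.INTER_CUBIC))
"
```

```text
t 12.8667 pos mm [365.8   0.9  22.2] F [-0.7 -0.6  4.8] w -0.002
turn [-0.0005 -0.0002 -0.0028] shift now-axes [-0.0002 -0.0008  0.0061] shift target-axes [-0.0002 -0.0008  0.0061]
```

View pics/s10.png

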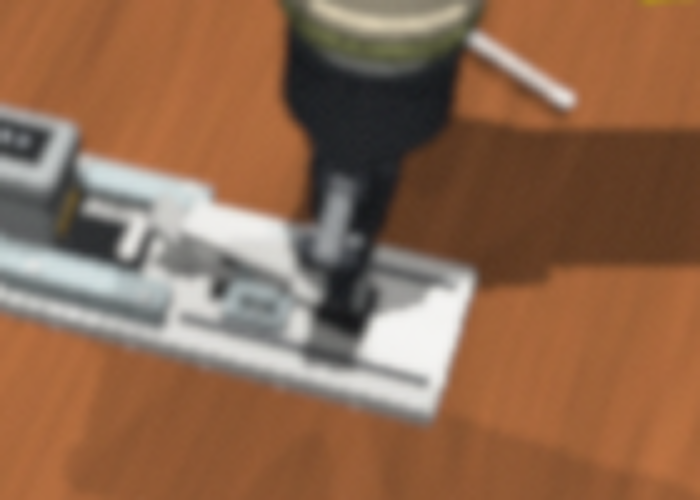

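move_arm(claw=[0, 0, 0, 1, 1, 1, 1, 1], dp=[[0, 0, -0.08], [0, 0, -0.12], [0, 0, -0.14], [0, 0, -0.14], [0, -0.1, 0], [0, 0, 0], [0, 0, 0], [0, 0, 0]], turn=[[0, 0, 0], [0, 0, 0], [0, 0, 0], [0, 0, 0], [0, 0, 0], [0, 0, 0], [0, 0, 0], [0, 0, 0]])

```text
clock: 13.58
position: [0.3847, 0.0016, 0.1173]
ee_rot: [0.719, -0.695, -0.001, 0.001]
ft_force: [-0.9, -0.3, -0.3]
grip_width: 0.708
```

```bash
python3 -c "
from h import *
go([.520,.0062,.13],-88)
import cv2
s=cams.camera('side')
cv2.imwrite('pics/s11r.png',s[:,:,::-1])
cv2.imwrite('pics/s11.png',cv2.resize(s[210:310,230:390,::-1],None,fx=5,fy=5,interpolation=cv2.INTER_CUBIC))
for a in (0,14,20,25,30):
  hd=np.radians(181.96);p=np.array([505.1+a,5.7+.034*a])
  for q in((35,22),(-35,22),(-35,-22),(35,-22)):
    w=p+q[0]*np.array([np.cos(hd),np.sin(hd)])+q[1]*np.array([-np.sin(hd),np.cos(hd)])
    print(a,q,np.round((proj('side',[w[0]/1e3,w[1]/1e3,.072])-[230,210]+.5)*5))
"
```

```text
t 13.5833 pos mm [384.7   1.6 117.3] F [-0.9 -0.3 -0.3] w 0.708
turn [ 0.0024  0.0003 -0.0027] shift now-axes [-6.000e-04 -6.768e-01 -6.480e-02] shift target-axes [ 0.0008 -0.6769 -0.0635]
0 (35, 22) [451. 187.]
0 (-35, 22) [311. 153.]
0 (-35, -22) [278. 216.]
0 (35, -22) [422. 252.]
14 (35, 22) [423. 180.]
14 (-35, 22) [283. 146.]
14 (-35, -22) [250. 209.]
14 (35, -22) [393. 245.]
20 (35, 22) [411. 177.]
20 (-35, 22) [272. 143.]
20 (-35, -22) [238. 206.]
20 (35, -22) [380. 241.]
25 (35, 22) [401. 175.]
25 (-35, 22) [262. 141.]
25 (-35, -22) [228. 203.]
25 (35, -22) [370. 239.]
30 (35, 22) [391. 172.]
30 (-35, 22) [252. 138.]
30 (-35, -22) [218. 201.]
30 (35, -22) [360. 236.]
```

View pics/s11.png

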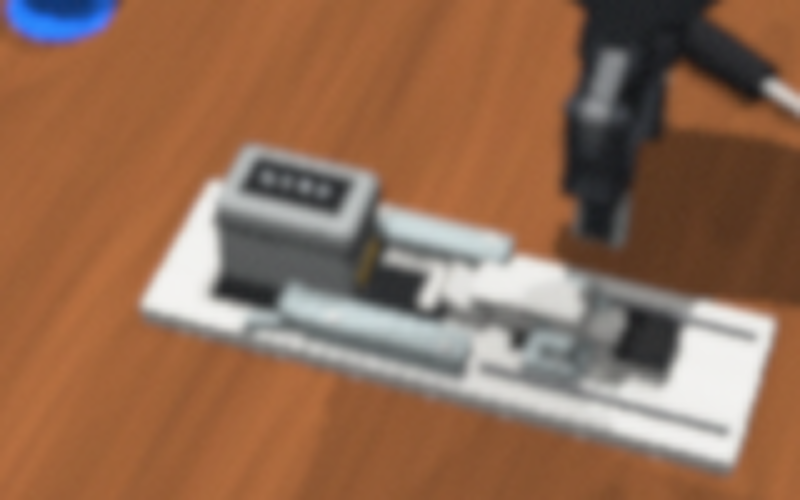

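move_arm(claw=[1, 1, 1, 1, 1, 1, 1, 1], dp=[[0, -0.1, 0], [0, -0.16, 0], [0, -0.16, 0], [0, -0.16, 0], [0, -0.12, 0], [0, -0.062, 0], [0, 0, 0], [0, 0, 0]], turn=[[0, 0, 0], [0, 0, 0], [0, 0, 0], [0, 0, 0], [0, 0, 0], [0, 0, 0], [0, 0, 0], [0, 0, 0]])

```text
clock: 14.3
position: [0.537, 0.0068, 0.117]
ee_rot: [0.719, -0.695, -0.001, 0.001]
ft_force: [-0.9, 0.8, 0.2]
grip_width: 1.0
```

```bash
python3 -c "
from h import *
go([.537,.0068,.0395],-88)
import cv2
s=cams.camera('side')
cv2.imwrite('pics/s12.png',cv2.resize(s[180:310,230:390,::-1],None,fx=4.5,fy=4.5,interpolation=cv2.INTER_CUBIC))
"
```

```text
t 14.3 pos mm [537.    6.8 117. ] F [-0.9  0.8  0.2] w 1.0
turn [ 0.003   0.0007 -0.0023] shift now-axes [ 0.0004 -0.0009  0.3876] shift target-axes [2.000e-04 0.000e+00 3.876e-01]
```

View pics/s12.png

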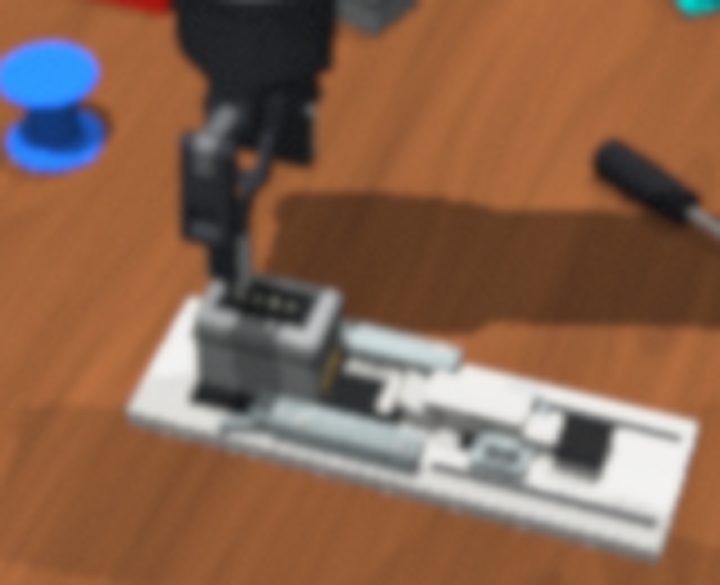

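move_arm(claw=[1, 1, 1, 1, 1, 1, 1], dp=[[0, 0, 0.07], [0, 0, 0.1], [0, 0, 0.1], [0, 0, 0.07], [0, 0, 0.035], [0, 0, 0], [0, 0, 0]], turn=[[0, 0, 0], [0, 0, 0], [0, 0, 0], [0, 0, 0], [0, 0, 0], [0, 0, 0], [0, 0, 0]])

```text
clock: 14.93
position: [0.5376, 0.0065, 0.0436]
ee_rot: [0.719, -0.695, 0.0, 0.0]
ft_force: [0.4, -0.1, 0.1]
grip_width: 0.996
```

move_arm(claw=[0, 0, 0, 0, 0, 0, 0], dp=[[0, 0, 0], [0, 0, 0], [0, 0, 0], [0, 0, 0], [0, 0, 0], [0, 0, 0], [0, 0, 0]], turn=[[0, 0, 0], [0, 0, 0], [0, 0, 0], [0, 0, 0], [0, 0, 0], [0, 0, 0], [0, 0, 0]], grip_force=50)

```text
clock: 15.52
position: [0.5386, 0.0066, 0.044]
ee_rot: [0.719, -0.695, 0.001, -0.0]
ft_force: [-1.5, -0.2, 6.6]
grip_width: 0.508
```

move_arm(claw=[0, 0, 0, 0, 0, 0, 0], dp=[[0, -0.02, -0.003], [0, -0.04, 0], [0, -0.05, 0], [0, -0.05, 0], [0, -0.05, 0], [0, -0.03, 0], [0, 0, 0]], turn=[[0, 0, 0], [0, 0, 0], [0, 0, 0], [0, 0, 0], [0, 0, 0], [0, 0, 0], [0, 0, 0]])

```text
clock: 16.1
position: [0.5878, 0.0084, 0.044]
ee_rot: [0.719, -0.695, 0.001, -0.001]
ft_force: [1.8, -0.2, 3.3]
grip_width: 0.504
```

```bash
python3 -c "
from h import *
go([.5,.347,.12],-78.6)
import cv2
s=cams.camera('side')
cv2.imwrite('pics/s13.png',cv2.resize(s[180:310,230:390,::-1],None,fx=4.5,fy=4.5,interpolation=cv2.INTER_CUBIC))
"
```

```text
t 16.1 pos mm [587.8   8.4  44. ] F [ 1.8 -0.2  3.3] w 0.504
turn [-2.300e-03  2.000e-04 -2.117e-01] shift now-axes [-1.7068  0.3825 -0.3802] shift target-axes [-1.7465  0.0954 -0.38  ]
```

View pics/s13.png

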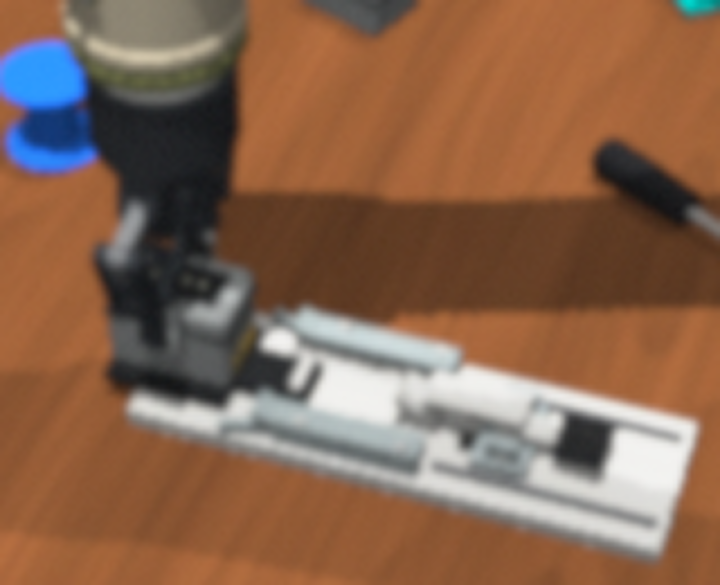

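move_arm(claw=[0, 0, 0, 0, 0, 0], dp=[[0, 0, -0.04], [0, 0, -0.1], [0, 0, -0.1], [0, 0, -0.1], [0, 0, -0.06], [0, 0, 0]], turn=[[0, 0, 0], [0, 0, 0], [0, 0, 0], [0, 0, -0.106], [0, 0, -0.106], [0, 0, 0]])

```text
clock: 16.65
position: [0.5867, 0.0082, 0.1265]
ee_rot: [0.775, -0.632, 0.001, -0.001]
ft_force: [0.8, -0.5, -3.4]
grip_width: 0.51
```

```bash
python3 -c "
from h import *
go([.5,.347,.12],-78.6)"
```

```text
t 16.65 pos mm [586.7   8.2 126.5] F [ 0.8 -0.5 -3.4] w 0.51
turn [-0.0041 -0.0013  0.0052] shift now-axes [-1.7466  0.0831  0.0302] shift target-axes [-1.7462  0.0902  0.0323]
```

move_arm(claw=[0, 0, 0, 0, 0, 0, 0, 0], dp=[[-0.1, 0.006, 0], [-0.18, 0.009, 0], [-0.18, 0.009, 0], [-0.18, 0.009, 0], [-0.18, 0.009, 0], [-0.18, 0.009, 0], [-0.18, 0.009, 0], [-0.18, 0.009, 0]], turn=[[0, 0, 0], [0, 0, 0], [0, 0, 0], [0, 0, 0], [0, 0, 0], [0, 0, 0], [0, 0, 0], [0, 0, 0]])

```text
clock: 17.32
position: [0.517, 0.273, 0.1225]
ee_rot: [0.773, -0.635, -0.0, 0.001]
ft_force: [0.8, 0.7, -2.7]
grip_width: 0.507
```

move_arm(claw=[0, 0, 0, 0, 0], dp=[[-0.17, 0.008, 0], [-0.13, 0.006, 0], [-0.086, 0.004, 0], [0, 0, 0], [0, 0, 0]], turn=[[0, 0, 0], [0, 0, 0], [0, 0, 0], [0, 0, 0], [0, 0, 0]])

```text
clock: 17.73
position: [0.4984, 0.3475, 0.1224]
ee_rot: [0.774, -0.633, -0.0, 0.001]
ft_force: [0.1, -0.7, -2.6]
grip_width: 0.505
```

```bash
python3 -c "
from h import *
go([.5,.347,.032],-78.6)
import cv2
s=cams.camera('side');t=cams.camera('top')
cv2.imwrite('pics/s14.png',cv2.resize(s[260:460,160:360,::-1],None,fx=3,fy=3,interpolation=cv2.INTER_CUBIC))
cv2.imwrite('pics/t14.png',cv2.resize(t[190:340,90:290,::-1],None,fx=4,fy=4,interpolation=cv2.INTER_CUBIC))
"
```

```text
t 17.7333 pos mm [498.4 347.5 122.4] F [ 0.1 -0.7 -2.6] w 0.505
turn [ 0.0028 -0.0009  0.0004] shift now-axes [ 0.0035 -0.0086  0.4518] shift target-axes [ 0.0038 -0.0076  0.4519]
```

View pics/s14.png

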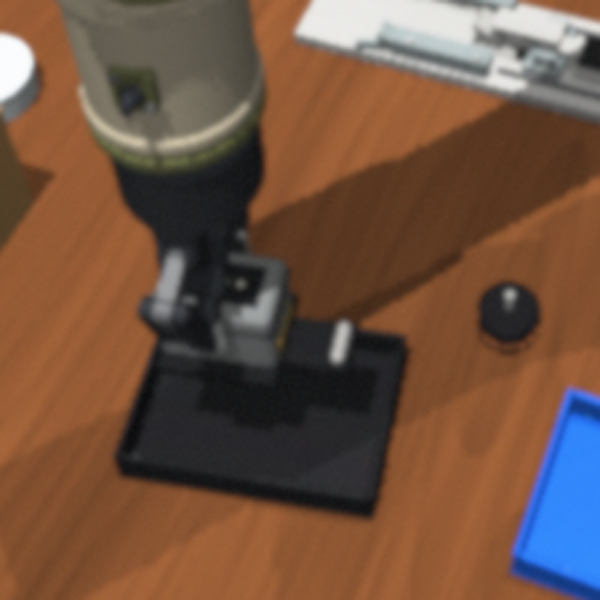

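View pics/t14.png

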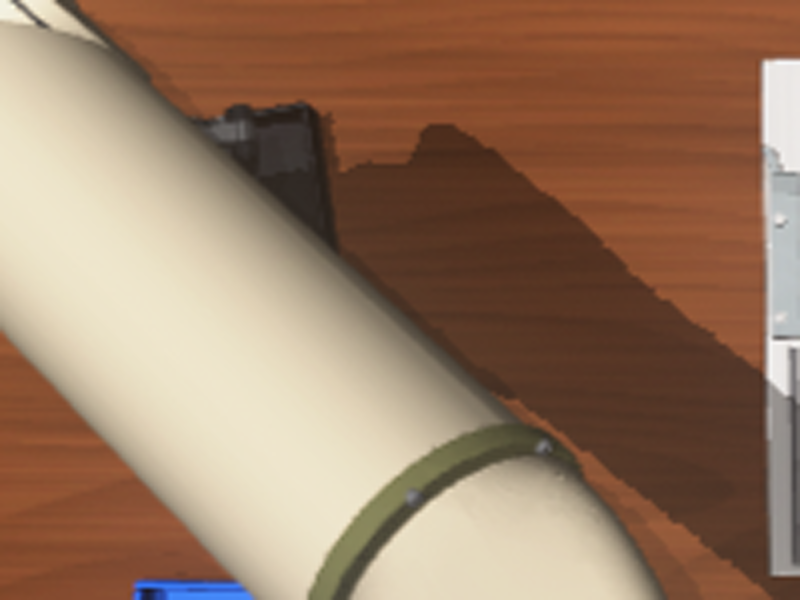

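```bash
python3 -c "
from h import *
print(m('side',341,342,3,160,260,.104))"
```

```text
[0.4311523  0.33532693 0.104     ]
```

move_arm(claw=[0, 0, 0, 0, 0, 0], dp=[[0, -0.004, 0.07], [0, 0, 0.1], [0, 0, 0.1], [0, 0, 0.08], [0, 0, 0.02], [0, 0, 0]], turn=[[0, 0, 0], [0, 0, 0], [0, 0, 0], [0, 0, 0], [0, 0, 0], [0, 0, 0]])

```text
clock: 18.33
position: [0.5001, 0.3455, 0.0477]
ee_rot: [0.773, -0.634, -0.0, 0.002]
ft_force: [0.5, -0.0, -2.2]
grip_width: 0.504
```

```bash
python3 -c "
from h import *
go([.5,.347,.036],-78.6)
import cv2
s=cams.camera('side')
cv2.imwrite('pics/s15.png',cv2.resize(s[300:460,180:340,::-1],None,fx=3.7,fy=3.7,interpolation=cv2.INTER_CUBIC))
"
```

```text
t 18.3333 pos mm [500.1 345.5  47.7] F [ 0.5 -0.  -2.2] w 0.504
turn [ 0.0037 -0.0019 -0.0017] shift now-axes [-0.0075 -0.0014  0.0583] shift target-axes [-0.0074 -0.0012  0.0583]
```

View pics/s15.png

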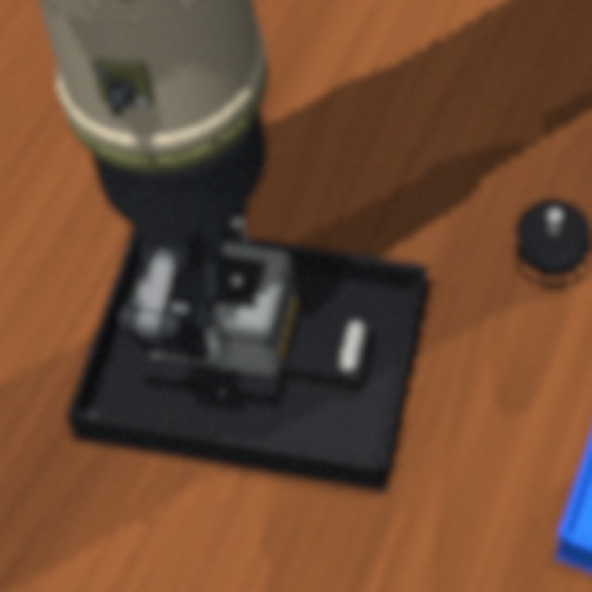

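move_arm(claw=[0, 0, 0, 0, 0], dp=[[0, 0, 0.025], [0, 0, 0.02], [0, 0, 0.008], [0, 0, 0.004], [0, 0, 0]], turn=[[0, 0, 0], [0, 0, 0], [0, 0, 0], [0, 0, 0], [0, 0, 0]])

```text
clock: 18.8
position: [0.5006, 0.3472, 0.0383]
ee_rot: [0.774, -0.633, 0.0, -0.0]
ft_force: [0.5, -0.4, -2.7]
grip_width: 0.506
```

move_arm(claw=[0, 0], dp=[[0, 0, 0.004], [0, 0, 0]], turn=[[0, 0, 0], [0, 0, 0]])

```text
clock: 18.97
position: [0.5006, 0.3472, 0.0376]
ee_rot: [0.774, -0.633, 0.0, -0.0]
ft_force: [-0.4, -0.3, -2.7]
grip_width: 0.506
```

move_arm(claw=[0, 0], dp=[[0, 0, 0.005], [0, 0, 0]], turn=[[0, 0, 0], [0, 0, 0]])

```text
clock: 19.13
position: [0.5005, 0.3472, 0.0364]
ee_rot: [0.774, -0.633, 0.0, 0.0]
ft_force: [-1.0, -0.1, -3.4]
grip_width: 0.509
```

move_arm(claw=[0, 0], dp=[[0, 0, 0.004], [0, 0, 0]], turn=[[0, 0, 0], [0, 0, 0]])

```text
clock: 19.3
position: [0.5006, 0.3473, 0.036]
ee_rot: [0.774, -0.633, 0.0, -0.0]
ft_force: [-1.3, -1.2, 2.6]
grip_width: 0.506
```

Contact with the tray floor (force turned from −3 to +2.6 N). Release and rise.

move_arm(claw=[1, 1, 1, 1, 1, 1, 1], dp=[[0, 0, 0], [0, 0, 0], [0, 0, 0], [0, 0, 0], [0, 0, 0], [0, 0, -0.03], [0, 0, -0.06]], turn=[[0, 0, 0], [0, 0, 0], [0, 0, 0], [0, 0, 0], [0, 0, 0], [0, 0, 0], [0, 0, 0]])

```text
clock: 19.88
position: [0.4998, 0.3466, 0.0531]
ee_rot: [0.774, -0.633, -0.0, 0.001]
ft_force: [0.7, -0.7, -0.4]
grip_width: 0.999
```

move_arm(claw=[1, 1, 1, 1, 1, 1, 1, 1], dp=[[0, 0, -0.1], [0, 0, -0.12], [0, 0, -0.12], [0, 0, -0.12], [0.12, -0.1, 0], [0.12, -0.1, 0], [0.12, -0.1, 0], [0, 0, 0]], turn=[[0, 0, 0], [0, 0, 0], [0, 0, 0], [0, 0, 0], [0, 0, 0], [0, 0, 0], [0, 0, 0], [0, 0, 0]])

```text
clock: 20.55
position: [0.5792, 0.2821, 0.1466]
ee_rot: [0.771, -0.637, 0.002, -0.0]
ft_force: [0.2, -0.9, -0.6]
grip_width: 1.001
```

```bash
python3 -c "
from h import *
go([.5,.347,.036],-78.6)
import cv2
s=cams.camera('side');t=cams.camera('top')
cv2.imwrite('pics/s16.png',s[:,:,::-1]);cv2.imwrite('pics/t16.png',t[:,:,::-1])
cv2.imwrite('pics/s16c.png',cv2.resize(s[300:460,180:340,::-1],None,fx=3.7,fy=3.7,interpolation=cv2.INTER_CUBIC))
"
```

```text
t 20.55 pos mm [579.2 282.1 146.6] F [ 0.2 -0.9 -0.6] w 1.001
turn [-0.0034 -0.004  -0.0104] shift now-axes [-0.3955  0.3285  0.5511] shift target-axes [-0.3964  0.3238  0.5532]
```

View pics/s16.png

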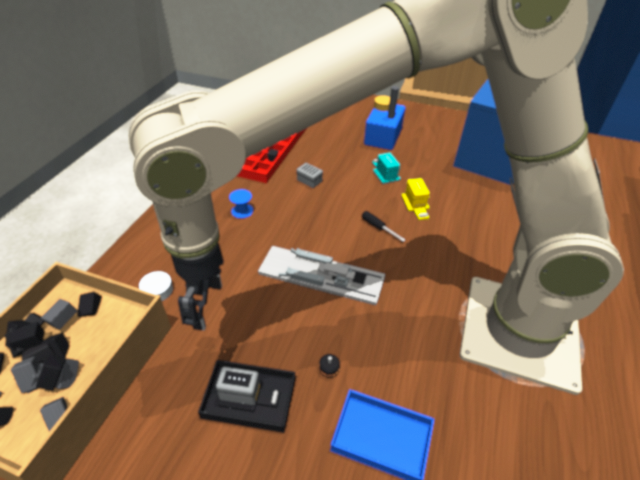

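View pics/s16c.png

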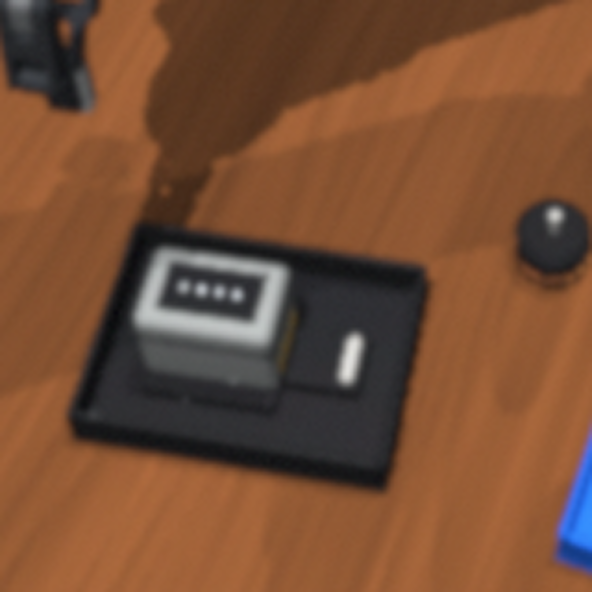

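View pics/t16.png

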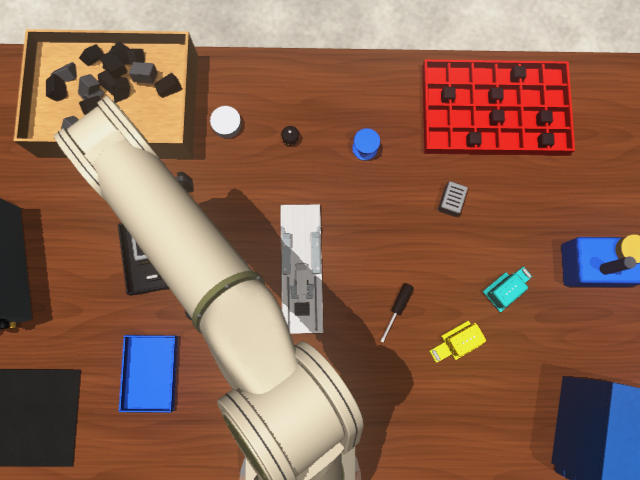

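move_arm(claw=[1, 1, 1], dp=[[0, 0, 0], [0, 0, 0], [0, 0, 0]], turn=[[0, 0, 0], [0, 0, 0], [0, 0, 0]])

```text
clock: 20.9
position: [0.5728, 0.2897, 0.1461]
ee_rot: [0.775, -0.633, -0.0, -0.0]
ft_force: [-0.6, 0.8, -0.5]
grip_width: 1.002
```

```bash
python3 -c "
from workcell import manip
print(manip.hand_in())"
```

```text
the job is handed in; nothing more can be done
None
```

I did the latch check, put the pack in the black tray and handed the job in at about 21 s of the 69 s allowed. No verdict was reported. The catch, ejector and buffer joints can't be read directly, so the checks below rest on pictures and wrist force.

- **Latching:** I slid the pack in along the rail, tongue first. The push force rose to about 6.4 N, then dropped to 3.8 N with the TCP near world x = 0.505 m. I took this as the click. I pushed about 3.5 mm farther, to 7.3 N, well under the 22 N crush limit. The tail pad was back at its rest height, and after I let go the pack stayed held by the catch.
- **Buffers:** I never felt the steep rise (5 N per mm) expected from the buffers.
- **Release:** I pressed the tail pad down to TCP height 22 mm with about 5 N. The pack popped out and slid about 33 mm in all, more than the 14 mm the ejector gives. I then pulled it back onto the apron and lifted it off.
- **Placing:** The pack lies flat inside the black tray, clear of the walls. I felt the floor contact turn the vertical force from −3 to +2.6 N before letting go.
- **Last pictures:** The bystanders I could see stand where they were, and the gripper is clear with wrist force near zero. In the top view the arm hid most of the tray and the motor beside it; I checked those in the side view only.

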